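# Open and hold the analyser cover, caught or not

## Robot

A 7-joint arm with a two-finger parallel gripper is mounted at the origin on the work surface. World frame = base frame: x ahead of the robot, y to its left, z up, the work surface at z = 0. Lengths are in mm, angles in rad, forces in N, time in s.
With the tool pointing down it reaches from about 400 to 875 mm from the base axis. Payload 4.4 kg.
Tool frame: the origin (TCP) lies midway between the tips of the shut fingers; the grasp point (between the pads) lies behind it (ctrl.grip_point_offset is the x of the grasp point in the tool frame, in mm); x points along the fingers, z is the direction in which the jaws open and shut, and the axes are right-handed (so a half turn about x gives the same grasp; the last joint's range is limited). The gripper opens to 85 mm and grips with 20 to 120 N. Pads are 22 mm wide; open, the fingers measure 114 mm over their backs; the gripper's body (76 mm by 85 mm) begins 54 mm behind the grasp point. The pads swing forward as they close: fully open they stand 13 mm farther back than shut.
Start: joints at [1.119, 0.628, 0.038, 1.517, -0.027, 0.996, -0.02], TCP at [244.623, -602.227, 231.313] pointing down, gripper open.
Joint ranges: [-3.06, 3.06], [-0.37, 2.12], [-1.25, 1.32], [0.18, 2.47], [-1.1, 4.24], [0.23, 1.98], [-2.94, 2.94]. Speed limits (rad/s): [2.57, 2.57, 3.14, 3.14, 3.14, 3.14, 3.14].

## Interface

Orientations are given as [roll, pitch, yaw] about the fixed x, y, z axes, in that order (R = Rz(yaw) Ry(pitch) Rx(roll)).
In Python, from cell import status, eyes, ctrl gives the robot as it stands. The module is installed in compiled form; this text tells all that it offers.
- The arm moves only by the tool apply_moves, never from a script. Its argument "targets" is a list of rows, each a list of 3 entries, a list of its own where there are three numbers: the shift along the tool's x, y, z in mm, then the turn about the tool's x in degrees, then the finger opening in mm, from 0 to 85.4. In form: [[[dx, dy, dz], roll, claw], ...]. A call has 1 to 10 rows; each row shifts and turns the pose as measured when the row begins, along the tool's axes as they then stand; what a row does not reach is not made up. A row lasts 1/8 s, in which the tool goes at most 62.5 mm and 10.7 degrees, less where a joint would pass 70% of its speed; a pose out of reach is approached as far as the arm can. A call is refused whole if a number of a shift passes 62.5 or a number of a turn 10.7, either way. A call with a gripper value outside its range is refused whole. The fingers move at their own pace and stop on an object; the grip force is fixed at half the most. Time passes only in rows, so rows that do not move let the fingers close. It gives the time, the measured TCP pose, the force and the opening at its end, in the units of the state.
- status.read_state(): the state, without advancing time (a new reading comes with each control period).
- eyes.get_image(name): name is "side" or "top"; returns (picture, depth): 384x512x3 uint8, blue, green, red; 384x512 float32, mm along the optical axis (not along the pixel's ray), 0 where there is no reading.
- eyes.camera_params(name): a dict with "fx", "fy", "cx", "cy" (pixels), "dist" ([k1, k2, p1, p2, k3] as OpenCV has them; the pictures are not rectified), "R" (3x3) and "t" (3): a world point X has camera coordinates R X + t. Camera axes: x right, y down, z forward; pixel columns grow to the right and rows downward; lengths in mm; the calibration is good to about 2 mm. A picture is of the moment at which its call begins. camera_params takes no time and is no camera call.
- ctrl.finish_job(): hands the job in, once; it reports no verdict.
The state is a dict: "clock": time; "qpos": joint angles; "qd": joint speeds; "tau": joint torques, N m; "eef_pos": TCP position; "tool_rot": TCP orientation; "force": force on the tool from outside, world axes, zero at the start; "torque": the same for the moment, N m; "width": finger opening in mm.
Only numpy, scipy, OpenCV 4.12 (cv2) and the standard library are available. Lean on these libraries where they do the work, as an engineer would, in place of code of your own. Each camera call takes 0.05 s, during which the arm holds its last target.

## Task

Move the reagent cassette off the analyser's cover and stand it upright on the narrow raised stand, centred and lengthwise along it. Then, before touching the sliding catch, tug the cover's handle to learn whether the cover is caught; if it is, lower it, slide the catch all the way to its other end, and if it is not, leave the catch where it is. Raise the cover to about 40 degrees and finish holding it there in the gripper, still, without letting go; leave the tube rack, bottle and yellow box undisturbed.

Things in the scene. Friction and masses are not known exactly. Their poses are not given: they have to be found in the camera images.
- machine: Analyser: white housing 240 (x) x 220 (y) x 85 mm high, fixed, with a flat 12 mm cover (its top 97 mm above the bench). Origin: centre of the underside. -x face: front, towards the robot; hinge at +x. In its frame, cover shut: handle bar middle (-100, 45, 135) mm, catch knob (-55, -85 + catch travel, 115) mm, hinge axis x = 115, z = 91 mm, parallel to y.
- cover (a joint): Opening angle of the cover, rad: 0 shut, grows as its front edge rises about the rear hinge, stop at 1.15. It weighs about 0.4 kg and falls shut when let go (lifting it by the handle takes 2 to 3 N). If caught it gives only about 0.03 rad (6 mm at the handle), then stops hard; if free it simply goes on rising.
- cover_handle (a point): Middle of the steel bow handle on the cover near its front edge: round bar, diameter 10 mm, 90 mm long, parallel to the machine's y, its axis 38 mm above the cover's top, on two end posts (80 mm free between). Can be pinched from above, fingers closing along the machine's x, and may turn between the pads as the cover swings.
- cover_hinge (a point): Middle of the hinge axis at the rear of the analyser; the axis runs along the machine's y axis, 91 mm above the bench. The handle bar moves on an arc about it: with the cover shut the bar is 215 mm in front of it (machine -x) and 44 mm above it.
- catch (a joint): Travel of the sliding catch along the machine's +y, m: 0 to 0.030. Starts within 3 mm of 0, stays where left, takes 1 to 2 N. One end is caught, the other free; which is which varies and cannot be seen: only a tug tells. If caught near 0, sliding past 0.02 (best to 0.030) frees it; if free near 0, sliding it would catch it. Slide only with the cover shut.
- catch_knob (a point): The grip of the sliding catch on the cover's top, right of the handle: an upright grey block 14 (machine x) x 12 (machine y) x 28 mm high above the cover; this point lies on its middle, 18 mm above the cover's top. It moves only along the machine's y axis.
- cassette_center (a point): Reagent cassette: grey block 72 (its x) x 36 (its y) x 44 mm high with two round white caps on top (22 mm across, 8 mm high, 52 mm overall), 0.11 to 0.23 kg. This point is its centre, 26 mm above its underside. Starts standing on the analyser's cover, roughly crosswise (its x near the machine's y).
- stand: Narrow raised stand, fixed: flat aluminium top bar 90 (x) x 30 (y) mm, top face 70 mm above the bench, on a thin web and a dark 100 x 50 mm foot. Narrower than the cassette. Origin: centre of the foot's underside; z up. It stands to the left or the right of the analyser.
- rack: Bystander: white tube rack 110 x 60 mm with six blue-capped tubes, 72 mm high, on the other side of the analyser. Origin: centre of the underside. Leave alone.
- bottle: Bystander: white bottle with blue cap, 60 mm diameter, 130 mm high. Origin: centre of the underside. Leave alone.
- sharps: Bystander: yellow plastic box 90 x 90 x 132 mm. Origin: centre of the underside. Leave alone.
Things that resemble listed ones, but are neither listed nor needed, are in the scene too. Leave any purple or red look-alike of the part that bears cassette_center alone. Leave any pink look-alike of the stand alone.

How it is judged:
By the outcome, as a careful person would: the job done as asked, in the order asked, and still so for the second after the job is handed in, while the arm keeps its last pose, push and grip.
It also fails if it takes over 72 s, if anything falls off the work surface, if the arm or the gripper's body presses on something with over 40 N, if the wrist force passes 120 N, or if a joint passes its speed limit or range.

## Working session

There is one attempt and no reset: what is moved stays moved. The work goes in short steps, Python scripts to look and compute and a tool call to move; the robot and the scene stay as the last step left them, time stands still between calls to the robot, and variables do not carry over. Pictures are saved under pics/ and viewed, and the job is handed in when it is done.

Besides the shell and the picture viewer there is one more tool, called in YAML: its name, and indented under it one key for each argument. apply_moves: Moves the arm, as the interface text tells. Its arguments: {"type":"object","properties":{"targets":{"type":"array"}},"required":["targets"]}

```bash
mkdir -p pics; cat > h.py <<'E'
import numpy as np, cv2
from cell import status, eyes, ctrl
def cam(n):
    p=eyes.camera_params(n);K=np.array([[p['fx'],0,p['cx']],[0,p['fy'],p['cy']],[0,0,1]]);return K,np.array(p['dist'],float),np.array(p['R']),np.array(p['t'],float).ravel()
def onplane(n,uv,z):
    K,d,R,t=cam(n);u=cv2.undistortPoints(np.array(uv,float).reshape(-1,1,2),K,d).reshape(-1,2)
    r=np.c_[u,np.ones(len(u))]@R;c=-R.T@t
    return c+r*((z-c[2])/r[:,2])[:,None]
def cloud(n,D):
    K,d,R,t=cam(n);h,w=D.shape;g=np.stack(np.meshgrid(np.arange(w),np.arange(h)),-1).reshape(-1,1,2).astype(float)
    u=cv2.undistortPoints(g,K,d).reshape(-1,2);P=np.c_[u,np.ones(len(u))]*D.reshape(-1,1)
    return ((P-t)@R).reshape(h,w,3)
def proj(n,X):
    K,d,R,t=cam(n);return cv2.projectPoints(np.array(X,float).reshape(-1,1,3),cv2.Rodrigues(R)[0],t,K,d)[0].reshape(-1,2)
def snap(tag):
    for n in('top','side'):
        I,D=eyes.get_image(n);np.savez(f'{tag}_{n}.npz',I=I,D=D);cv2.imwrite(f'pics/{tag}_{n}.png',cv2.resize(I,None,fx=1.5,fy=1.5))
def load(tag,n):
    z=np.load(f'{tag}_{n}.npz');return z['I'],z['D']
E
python3 - <<'E'
from h import *
snap('a')
s=status.read_state();print(s,ctrl.grip_point_offset)
for n in('top','side'):
    K,d,R,t=cam(n);print(n,-R.T@t,R[2])
E
```

```text
{'clock': 0.1, 'qpos': array([ 1.11919774,  0.62925152,  0.03839843,  1.51828877, -0.02695403,
        0.99630464, -0.01997002]), 'qd': array([-0.0010962 , -0.00221182,  0.00036456, -0.00248896,  0.0001413 ,
       -0.0021443 ,  0.00010106]), 'tau': array([ 2.38928900e-03, -5.64533329e+01,  1.23013727e+00, -1.93972385e+01,
        1.12789683e-02,  5.43588380e-03, -7.84746049e-06]), 'eef_pos': array([ 244.41900393, -601.67585106,  230.47493924]), 'tool_rot': array([-3.12474538,  1.56906078,  1.97353418]), 'force': array([0.35734454, 1.00448716, 0.56687525]), 'torque': array([0.01230916, 0.01532524, 0.03364537]), 'width': 85.26268476054129} -18.700000000000003
top [ 511.94159534   50.97221187 1121.56057322] [ 0.05919865 -0.01796488 -0.99808456]
side [203.64505307 800.00915468 606.27036008] [ 0.36008289 -0.78863559 -0.49839164]
```

View pics/a_top.png

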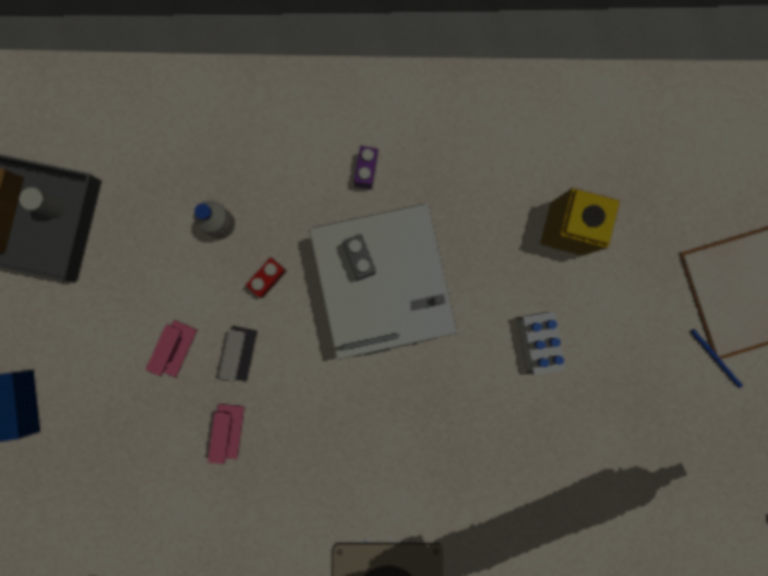

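View pics/a_side.png

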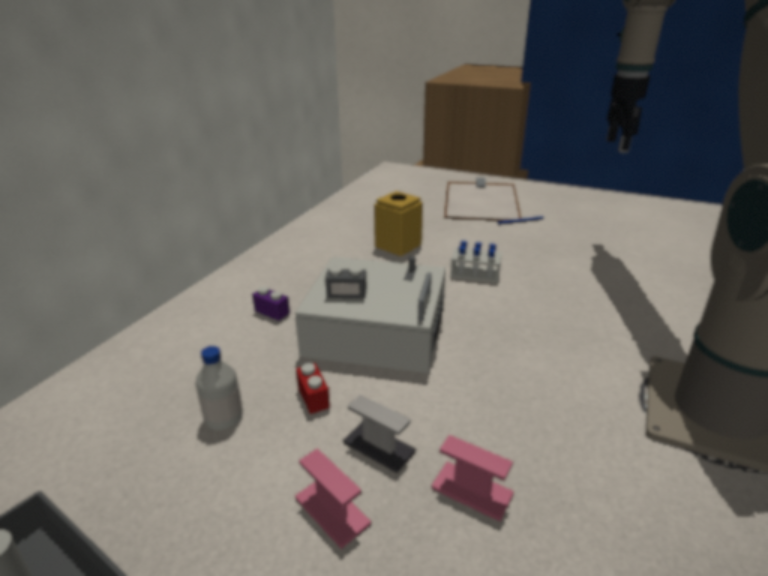

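Candidates (view pixels in top image): the cassette is the grey block at (357,257) on the cover, not purple (366,167) or red (266,277). The stand is grey/dark-footed at (237,353), not pink (172,348) or (226,433). Bottle is at (210,218), rack at (543,342), and box at (590,218). Next I measure and check with a crop.

```bash
cat > m1.py <<'E'
from h import *
I,D=load('a','top');P=cloud('top',D);Z=P[...,2]
def info(name,mask):
    n,l,st,c=cv2.connectedComponentsWithStats(mask.astype(np.uint8))
    for k in range(1,n):
        if st[k,4]<15: continue
        m=l==k;ys,xs=np.nonzero(m)
        q=P[m];r=cv2.minAreaRect(q[:,:2].astype(np.float32))
        print(name,'px',c[k].round(1),'n',st[k,4],'Z',np.percentile(q[:,2],[5,50,95]).round(1),'rect c',np.round(r[0],1),'sz',np.round(r[1],1),'ang',round(r[2],1))
roi=np.zeros(Z.shape,bool);roi[125:250,195:315]=1
info('cover',roi&(Z>88)&(Z<104))
info('>128',roi&(Z>127)&(Z<160))
info('knob>110',roi&(Z>108)&(Z<160))
r2=np.zeros(Z.shape,bool);r2[200:270,135:180]=1
info('stand',r2&(Z>55)&(Z<85))
print('bench',np.median(Z[260:300,200:300]))
crop=cv2.resize(I[120:260,130:320],None,fx=4,fy=4,interpolation=cv2.INTER_CUBIC)
cv2.imwrite('pics/crop1.png',np.clip(crop*1.6,0,255).astype(np.uint8))
J,_=load('a','side')
crop=cv2.resize(J[150:330,170:320],None,fx=3.3,fy=3.3,interpolation=cv2.INTER_CUBIC);cv2.imwrite('pics/crop2.png',np.clip(crop*1.4,0,255).astype(np.uint8))
E
python3 m1.py
```

```text
cover px [256.  187.1] n 6698 Z [93.6 96.7 99.8] rect c [591.3  13.8] sz [240.9 220.5] ang 12.6
>128 px [239.3 170.8] n 394 Z [137.4 141.3 150.6] rect c [628.7  56.5] sz [71.8 36.3] ang 22.7
>128 px [246.9 227.3] n 146 Z [135.1 139.  141.8] rect c [483.3  36.6] sz [10.  97.6] ang 12.6
knob>110 px [239.3 171.1] n 407 Z [135.4 141.2 150.5] rect c [628.7  56.5] sz [71.8 36.3] ang 22.5
knob>110 px [291.1 199.7] n 27 Z [114.1 124.6 126.2] rect c [555.6 -79.9] sz [12.6 11.8] ang 15.4
knob>110 px [246.9 227.3] n 146 Z [135.1 139.  141.8] rect c [483.3  36.6] sz [10.  97.6] ang 12.6
stand px [154.4 236.9] n 393 Z [66.  69.7 72.8] rect c [455.6 286.1] sz [33.7 90.1] ang 78.4
bench -0.15135650118857996
```

```bash
sleep 1; ls pics
```

```text
a_side.png
a_top.png
crop1.png
crop2.png
```

View pics/crop1.png

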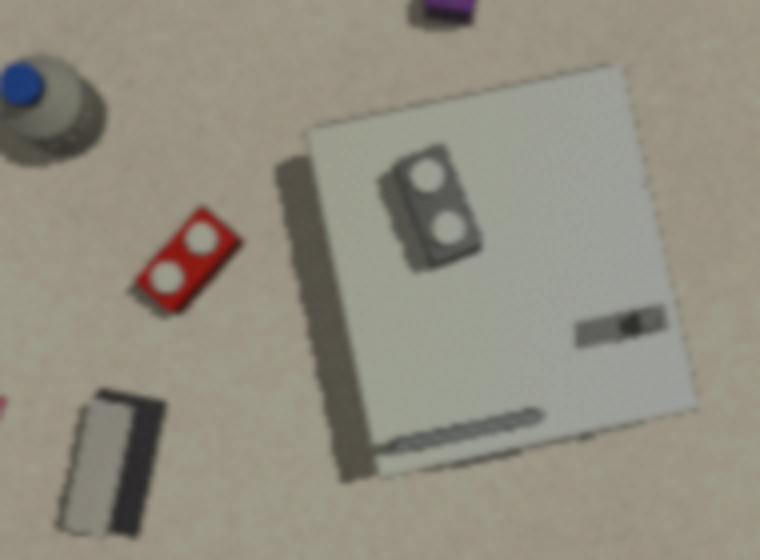

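View pics/crop2.png

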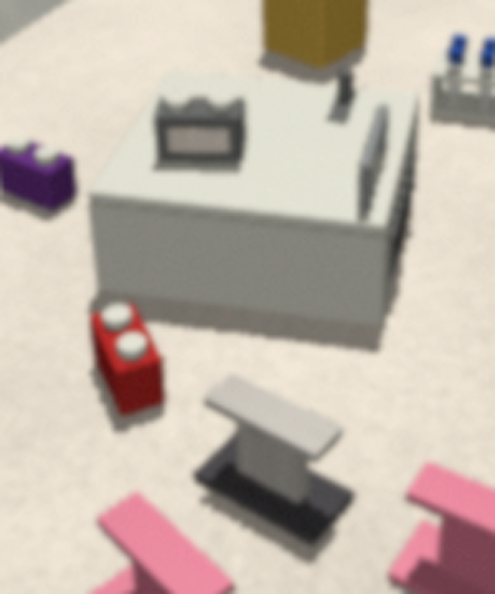

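```bash
python3 - <<'E'
from h import *
I,D=load('a','top');P=cloud('top',D);Z=P[...,2]
def rect(mask):
    n,l,st,c=cv2.connectedComponentsWithStats(mask.astype(np.uint8));k=1+np.argmax(st[1:,4]);m=l==k
    q=P[m];r=cv2.minAreaRect(q[:,:2].astype(np.float32));return cv2.boxPoints(r),q
for nm,(a,b,c,d),lo,hi in (('cover',(125,250,195,315),88,104),('cass',(125,210,215,265),127,160),('handle',(215,240,215,275),127,160),('stand',(200,270,135,180),55,85)):
    roi=np.zeros(Z.shape,bool);roi[a:b,c:d]=1
    B,q=rect(roi&(Z>lo)&(Z<hi));print(nm,B.round(1).tolist())
    # PCA direction
    x=q[:,:2]-q[:,:2].mean(0);w,v=np.linalg.eigh(x.T@x);print('  PCA mean',q[:,:2].mean(0).round(1),'major ang',np.degrees(np.arctan2(v[1,1],v[0,1])).round(1))
E
```

```text
cover [[449.70001220703125, 95.0], [497.8999938964844, -120.0999984741211], [733.0, -67.4000015258789], [684.7999877929688, 147.6999969482422]]
  PCA mean [589.9  11.5] major ang -170.5
cass [[588.5, 59.400001525878906], [602.5, 26.0], [668.7999877929688, 53.599998474121094], [654.7999877929688, 87.0999984741211]]
  PCA mean [627.9  56.4] major ang -157.3
handle [[467.79998779296875, 83.0999984741211], [489.1000061035156, -12.100000381469727], [498.8999938964844, -9.899999618530273], [477.5, 85.30000305175781]]
  PCA mean [483.6  35.9] major ang 102.7
stand [[408.0, 278.70001220703125], [496.29998779296875, 260.6000061035156], [503.1000061035156, 293.6000061035156], [414.79998779296875, 311.70001220703125]]
  PCA mean [454.4 285.3] major ang 167.9
```

Crop 1: the grey block with two white caps at crop (437,205) sits upright on the cover. The aluminium stand with dark foot is at crop (105,460). Cover, handle, cassette and stand sizes and heights all match the description. Next: refine the stand and work out the tool axes.

```bash
cat >> h.py <<'E'
from scipy.spatial.transform import Rotation as Ro
def tool():
    s=status.read_state();R=Ro.from_euler('xyz',s['tool_rot']).as_matrix();return s,np.array(s['eef_pos']),R
def need(p,jaw=None):
    """TCP target p (mm world); jaw = wanted world angle (deg) of tool z (mod 180)"""
    s,e,R=tool();d=R.T@(np.array(p)-e);a=np.degrees(np.arctan2(R[1,2],R[0,2]))
    o=''
    if jaw is not None:
        dd=(jaw-a+90)%180-90; # world yaw change; tool x down -> roll = -yaw
        o=f' roll {-dd:.1f}'
    print('tcp',e.round(1),'jawang',round(a,1),'toolx',R[:,0].round(3),'need',d.round(1),o,'F',s['force'].round(1),'w',round(s['width'],1),'t',round(s['clock'],2),'q',s['qpos'].round(2))
E
python3 - <<'E'
from h import *
I,D=load('a','top')
# stand top by brightness vs dark foot/shadow: threshold in crop with plane z=70
hsv=cv2.cvtColor(I,cv2.COLOR_BGR2HSV)
c=I[212:262,140:176].astype(int).sum(2);print(c[::5,::3])
P=cloud('top',D);Z=P[...,2]
m=(Z>60)&(Z<80);m[:200]=0;m[270:]=0;m[:,:135]=0;m[:,180:]=0
cs,_=cv2.findContours(m.astype(np.uint8),0,1);k=max(cs,key=cv2.contourArea);r=cv2.minAreaRect(k)
print(r);bp=onplane('top',cv2.boxPoints(r),70);print(bp.round(1),bp.mean(0).round(1))
need([628,56,250],112.6);
s,e,R=tool();print(R.round(3))
for n,uv in (('red',(266/1.5,277/1.5)),('pink1',(180/1.5,348/1.5)),('pink2',(226/1.5,433/1.5)),('purp',(366/1.5,167/1.5)),('bottlecap',(203/1.5,211/1.5))): print(n,onplane('top',[uv],60 if n!='bottlecap' else 130).round(0))
E
```

```text
[[274 276 278 276 271 275 271 276 268 273 275 277]
 [273 276 277 276 273 166 200 244 261 275 276 268]
 [277 268 269 230 212 243 242 224 106  91 117 271]
 [275 271 271 172 233 243 243 216  89  87 195 267]
 [271 274 261 176 242 243 245 157  87  89 259 275]
 [273 271 226 220 246 244 240 102  85 123 275 277]
 [268 265 174 239 245 247 204  86  83 199 276 279]
 [264 256 190 245 243 248 132  84  94 261 274 274]
 [271 248 197 230 234 239 115  88 134 270 273 276]
 [274 268 267 265 268 262 264 272 275 273 274 278]]
((154.31764221191406, 236.57058715820312), (12.365036964416504, 33.73269271850586), 12.528807640075684)
[[414.5 310.7  70. ]
 [503.3 293.   70. ]
 [496.2 260.3  70. ]
 [407.4 278.2  70. ]] [455.4 285.6  70. ]
tcp [ 244.4 -601.7  230.5] jawang -67.9 toolx [-0.001  0.002 -1.   ] need [ -18.7  602.9 -465. ]  roll -0.5 F [0.4 1.  0.6] w 85.3 t 0.1 q [ 1.12  0.63  0.04  1.52 -0.03  1.   -0.02]
[[-0.001  0.926  0.376]
 [ 0.002  0.376 -0.926]
 [-1.    -0.    -0.002]]
red [[598. 228.  60.]]
pink1 [[467. 381.  60.]]
pink2 [[314. 295.  60.]]
purp [[805.  45.  60.]]
bottlecap [[705. 326. 130.]]
```

```bash
python3 - <<'E'
from h import *
I,D=load('a','top')
g=I.astype(float).sum(2)
L=[];Rr=[]
for v in range(224,250):
    row=g[v];u0=np.interp(v,[224,250],[158,150.5])  # approx centre
    u=int(round(u0))
    k=u
    while row[k]>165:k+=1
    Rr.append((k-1+(row[k-1]-165)/(row[k-1]-row[k]),v))
    # left: local min
    seg=row[u-12:u];j=u-12+int(np.argmin(seg))
    th=(row[j]+243)/2;k=j
    while row[k]<th:k+=1
    L.append((k-1+(th-row[k-1])/(row[k]-row[k-1]),v))
for S in(L,Rr):
    X=onplane('top',S,70)[:,:2];vx,vy,x0,y0=cv2.fitLine(X.astype(np.float32),cv2.DIST_HUBER,0,.01,.01).ravel()
    print('ang',np.degrees(np.arctan2(vy,vx)),'y at x=455:',y0+(455.4-x0)*vy/vx, np.std((X[:,1]-y0)*vx-(X[:,0]-x0)*vy))
need([455,286,200],78.4)
E
```

```text
ang -10.869226 y at x=455: 300.51657 0.3222143187890879
ang -11.009471 y at x=455: 270.50516 0.26068715178844554
tcp [ 244.4 -601.7  230.5] jawang -67.9 toolx [-0.001  0.002 -1.   ] need [  31.7  529.2 -743.1]  roll 33.7 F [0.4 1.  0.6] w 85.3 t 0.1 q [ 1.12  0.63  0.04  1.52 -0.03  1.   -0.02]
```

apply_moves:
  targets:
    - [[-20, 60, -45], 0, 85]
    - [[-10, 60, -45], 0, 85]
    - [[0, 60, -45], 0, 85]
    - [[0, 60, -45], 0, 85]
    - [[0, 60, -45], 0, 85]
    - [[0, 60, -45], 0, 85]

```text
clock: 0.85
eef_pos: [437.5, -281.1, 253.5]
tool_rot: [-2.341, 1.567, 2.745]
force: [0.7, -0.0, -0.3]
width: 84.9
```

```bash
python3 -c "
from h import *
need([628.7,56.5,250],112.6)"
```

```text
tcp [ 437.5 -281.1  253.5] jawang -68.5 toolx [-0.004  0.002 -1.   ] need [   3.3  301.4 -244.3]  roll -1.1 F [ 0.7 -0.  -0.3] w 84.9 t 0.85 q [ 0.51  0.42  0.01  1.85 -0.01  0.88 -0.67]
```

apply_moves:
  targets:
    - [[0, 50, -40], -1, 85]
    - [[0, 50, -40], 0, 85]
    - [[0, 50, -40], 0, 85]
    - [[0, 50, -40], 0, 85]
    - [[0, 50, -40], 0, 85]
    - [[0, 48, -40], 0, 85]
    - [[0, 0, 0], 0, 85]

```text
clock: 1.72
eef_pos: [617.7, 55.4, 251.0]
tool_rot: [-2.656, 1.564, 2.458]
force: [0.4, -1.0, -0.6]
width: 85.0
```

```bash
python3 -c "
from h import *
need([628.7,56.5,105],112.6);snap('b')"
```

```text
tcp [617.7  55.4 251. ] jawang -67.0 toolx [-0.005  0.004 -1.   ] need [145.9  11.    4.2]  roll 0.4 F [ 0.4 -1.  -0.6] w 85.0 t 1.73 q [-0.11  0.57 -0.03  1.58  0.02  1.   -1.32]
```

View pics/b_side.png

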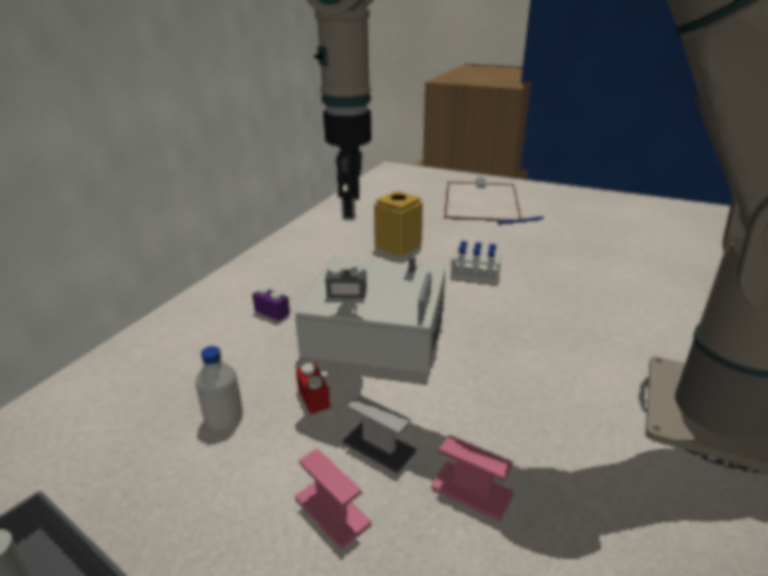

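The side view shows the open gripper at (347,190), directly above the cassette at (347,285). I'll descend next.

apply_moves:
  targets:
    - [[40, 11, 4], 0, 85]
    - [[40, 0, 0], 0, 85]
    - [[30, 0, 0], 0, 85]
    - [[0, 0, 0], 0, 85]

```text
clock: 2.33
eef_pos: [626.4, 39.1, 139.3]
tool_rot: [-1.249, 1.562, -2.437]
force: [-0.0, 0.2, 0.6]
width: 85.2
```

```bash
python3 -c "
from h import *
need([628.7,56.5,105],112.6)"
```

```text
tcp [626.4  39.1 139.3] jawang -68.1 toolx [-0.007 -0.006 -1.   ] need [ 34.2   9.  -15.4]  roll -0.7 F [-0.   0.2  0.6] w 85.2 t 2.33 q [-0.1   0.7  -0.02  1.66  0.03  0.78 -1.32]
```

apply_moves:
  targets:
    - [[0, 9, -15], 0, 85]
    - [[0, 0, 0], 0, 85]

```text
clock: 2.58
eef_pos: [630.6, 56.3, 141.8]
tool_rot: [-0.913, 1.565, -2.103]
force: [0.6, 0.3, -0.3]
width: 85.1
```

```bash
python3 -c "
from h import *
need([628.7,56.5,105],112.6);print(status.read_state()['qd'].round(3))"
```

```text
tcp [630.6  56.3 141.8] jawang -68.2 toolx [-0.003 -0.005 -1.   ] need [36.8 -1.5 -1. ]  roll -0.8 F [ 0.6  0.3 -0.3] w 85.1 t 2.58 q [-0.12  0.71 -0.02  1.65  0.03  0.79 -1.35]
[ 0.029 -0.019  0.042  0.     0.018  0.01   0.002]
```

apply_moves:
  targets:
    - [[14, -1, -1], -1, 85]
    - [[12, 0, 0], 0, 85]
    - [[10, 0, 0], 0, 85]
    - [[0, 0, 0], 0, 85]

```text
clock: 3.08
eef_pos: [629.8, 56.5, 104.8]
tool_rot: [-0.561, 1.565, -1.732]
force: [0.2, 0.6, 0.4]
width: 85.2
```

```bash
python3 -c "
from h import *
need([628.7,56.5,105],112.6)"
```

```text
tcp [629.8  56.5 104.8] jawang -67.1 toolx [-0.001 -0.006 -1.   ] need [-0.2 -1.  -0.4]  roll 0.3 F [0.2 0.6 0.4] w 85.2 t 3.08 q [-0.12  0.75 -0.02  1.68  0.03  0.71 -1.34]
```

apply_moves:
  targets:
    - [[0, 0, 0], 0, 20]
    - [[0, 0, 0], 0, 20]
    - [[0, 0, 0], 0, 20]
    - [[0, 0, 0], 0, 20]
    - [[0, 0, 0], 0, 20]
    - [[0, 0, 0], 0, 20]

```text
clock: 3.82
eef_pos: [630.1, 56.3, 105.4]
tool_rot: [-0.43, 1.565, -1.602]
force: [-0.4, 0.8, -1.6]
width: 35.1
```

```bash
python3 -c "
from h import *
need([628.7,56.5,105],112.6)"
```

```text
tcp [630.1  56.3 105.4] jawang -67.1 toolx [-0.    -0.006 -1.   ] need [ 0.4 -1.2 -0.7]  roll 0.3 F [-0.4  0.8 -1.6] w 35.1 t 3.83 q [-0.12  0.75 -0.02  1.68  0.03  0.72 -1.34]
```

apply_moves:
  targets:
    - [[-12, 0, 0], 0, 20]
    - [[-25, 0, 0], 0, 20]
    - [[-30, 0, 0], 0, 20]
    - [[-12, 0, 0], 0, 20]
    - [[0, 0, 0], 0, 20]

```text
clock: 4.45
eef_pos: [630.1, 56.7, 188.3]
tool_rot: [-0.395, 1.565, -1.567]
force: [-0.2, 0.1, -2.2]
width: 35.2
```

```bash
python3 -c "
from h import *
need([455.4,285.5,180],79.05);snap('c')"
```

```text
tcp [630.1  56.7 188.3] jawang -67.1 toolx [ 0.    -0.006 -1.   ] need [   7.   -72.1 -278.7]  roll 33.8 F [-0.2  0.1 -2.2] w 35.2 t 4.45 q [-0.12  0.65 -0.03  1.61  0.03  0.88 -1.33]
```

View pics/c_side.png

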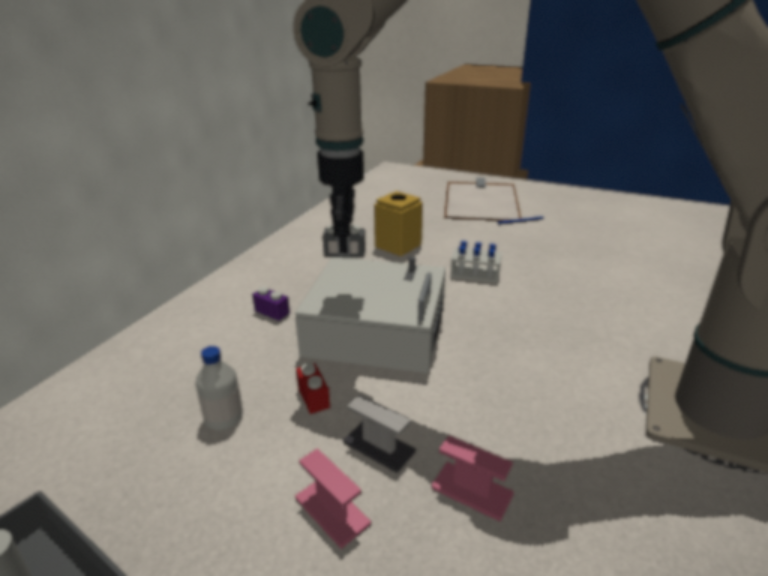

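Cassette is held level at (343,241), clear of the cover. Now I carry it across, then turn it.

apply_moves:
  targets:
    - [[0, -6, -24], 0, 20]
    - [[0, -10, -40], 0, 20]
    - [[0, -10, -40], 0, 20]
    - [[0, -10, -40], 0, 20]
    - [[0, -10, -40], 0, 20]
    - [[0, -10, -40], 0, 20]
    - [[0, -10, -36], 0, 20]
    - [[0, -4, -15], 0, 20]
    - [[0, 0, 0], 0, 20]

```text
clock: 5.68
eef_pos: [448.5, 285.5, 175.5]
tool_rot: [-1.293, 1.547, -2.468]
force: [-0.2, -0.4, -1.2]
width: 35.2
```

apply_moves:
  targets:
    - [[0, 0, 0], 7, 20]
    - [[0, 0, 0], 9, 20]
    - [[0, 0, 0], 9, 20]
    - [[0, 0, 0], 8, 20]
    - [[0, 0, 0], 0, 20]

```text
clock: 6.3
eef_pos: [455.2, 275.4, 174.1]
tool_rot: [-0.441, 1.544, -2.222]
force: [-0.2, -0.2, -1.5]
width: 35.7
```

```bash
python3 -c "
from h import *
need([455.4,285.5,150],79.05)"
```

```text
tcp [455.2 275.4 174.1] jawang -102.0 toolx [-0.016 -0.021 -1.   ] need [ 23.9  -1.6 -10.5]  roll -1.1 F [-0.2 -0.2 -1.5] w 35.7 t 6.3 q [-0.71  0.55  0.17  1.89 -0.12  0.74 -2.27]
```

apply_moves:
  targets:
    - [[0, -1, -5], -1, 20]
    - [[12, 0, -5], 0, 20]
    - [[12, 0, 0], 0, 20]
    - [[0, 0, 0], 0, 20]

```text
clock: 6.8
eef_pos: [456.8, 283.9, 147.5]
tool_rot: [-0.46, 1.543, -2.22]
force: [-0.5, -0.5, -0.3]
width: 35.0
```

```bash
python3 -c "
from h import *
need([455.4,285.5,110],79.05);snap('d')
I,D=load('d','top');cv2.imwrite('pics/d_crop.png',np.clip(1.6*cv2.resize(I[200:280,115:200],None,fx=6,fy=6),0,255).astype(np.uint8))
I,D=load('d','side');cv2.imwrite('pics/d_crop2.png',np.clip(1.4*cv2.resize(I[170:330,190:310],None,fx=3.6,fy=3.6),0,255).astype(np.uint8))"
```

```text
tcp [456.8 283.9 147.5] jawang -100.8 toolx [-0.017 -0.022 -1.   ] need [37.5 -1.2 -2.3]  roll 0.1 F [-0.5 -0.5 -0.3] w 35.0 t 6.8 q [-0.71  0.6   0.15  1.89 -0.12  0.68 -2.25]
```

View pics/d_crop.png

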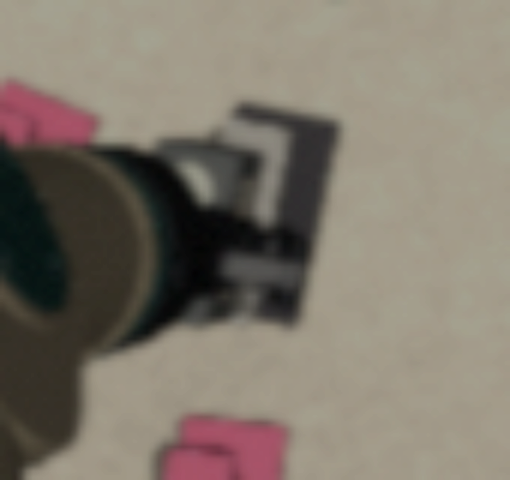

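View pics/d_crop2.png

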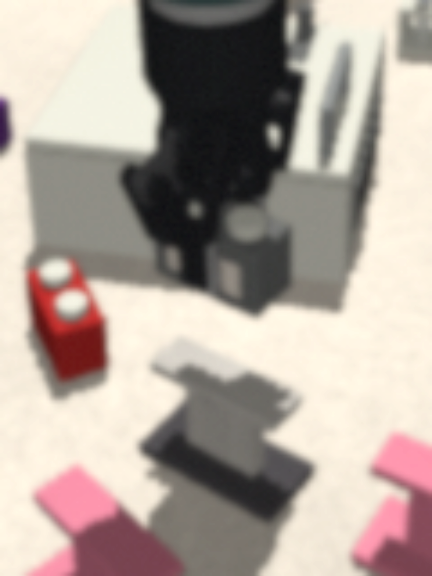

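```bash
python3 -c "
from h import *
a=np.radians(-10.95);ax=np.array([np.cos(a),np.sin(a)]);ay=np.array([-ax[1],ax[0]])
for n in('top','side'):
    I,D=load('d',n);P=cloud(n,D);q=P[...,:2]-[455.4,285.5];L=q@ax;W=q@ay;Z=P[...,2]
    for lo,hi in((142,152),(152,165),(165,180),(180,196)):
        m=(Z>lo)&(Z<hi)&(abs(L)<60)&(abs(W)<24)&(D>0)
        print(n,lo,m.sum(),'L',np.percentile(L[m],[0,2,98,100]).round(1) if m.sum() else '','W',np.percentile(W[m],[0,2,98,100]).round(1) if m.sum() else '')
"
```

```text
top 142 19 L [-31.2 -30.1  37.6  37.6] W [-21.8 -21.8   5.2   5.5]
top 152 23 L [-33.  -31.6  37.8  37.9] W [-22.2 -22.1  -0.1   5.6]
top 165 39 L [-32.4 -31.5  37.9  38. ] W [-21.7 -21.5   8.6  10.8]
top 180 119 L [-33.9 -32.7  37.3  38. ] W [-20.7 -20.5  14.8  16.9]
side 142 104 L [-34.8 -34.6  35.8  36.8] W [-14.7 -14.   19.2  23.5]
side 152 149 L [-35.1 -34.5  34.3  35.1] W [-15.2 -13.9  23.6  23.9]
side 165 138 L [-34.6 -34.3  -7.8  -5.3] W [-14.8 -13.1  23.6  23.9]
side 180 300 L [-34.1 -33.2  12.4  16.4] W [-23.2 -21.4  20.9  23.6]
```

apply_moves:
  targets:
    - [[14, -1, -2], 0, 20]
    - [[16, 0, -1], 0, 20]
    - [[16, 0, 0], 0, 20]
    - [[8, 0, 0], 0, 20]
    - [[0, 0, 0], 0, 20]

```text
clock: 7.52
eef_pos: [455.7, 286.5, 90.3]
tool_rot: [-0.445, 1.544, -2.204]
force: [-0.0, -0.8, -0.2]
width: 35.1
```

```bash
python3 -c "
from h import *
need([455.4,285.5,78.5],79.05)"
```

```text
tcp [455.7 286.5  90.3] jawang -100.8 toolx [-0.016 -0.021 -1.   ] need [11.8 -0.   0.8]  roll 0.2 F [-0.  -0.8 -0.2] w 35.1 t 7.53 q [-0.7   0.69  0.13  1.93 -0.14  0.56 -2.24]
```

apply_moves:
  targets:
    - [[5, 0, 1], 0, 20]
    - [[4, 0, 0], 0, 20]
    - [[0, 0, 0], 0, 20]

```text
clock: 7.9
eef_pos: [456.0, 285.6, 81.4]
tool_rot: [-0.42, 1.546, -2.179]
force: [0.1, 0.0, -1.5]
width: 35.3
```

apply_moves:
  targets:
    - [[2, 0, 0], 0, 20]
    - [[0, 0, 0], 0, 20]

```text
clock: 8.15
eef_pos: [456.3, 285.8, 79.7]
tool_rot: [-0.408, 1.547, -2.167]
force: [0.3, 0.2, -1.4]
width: 35.1
```

```bash
python3 -c "
from h import *
need([455.4,285.5,78.5],79.05)"
```

```text
tcp [456.3 285.8  79.7] jawang -100.8 toolx [-0.013 -0.02  -1.   ] need [ 1.2 -0.8  0.4]  roll 0.2 F [ 0.3  0.2 -1.4] w 35.1 t 8.15 q [-0.7   0.7   0.12  1.94 -0.14  0.53 -2.24]
```

apply_moves:
  targets:
    - [[1.5, -0.5, 0], 0, 20]
    - [[0, 0, 0], 0, 20]

```text
clock: 8.4
eef_pos: [456.2, 285.9, 78.8]
tool_rot: [-0.383, 1.548, -2.142]
force: [-0.5, -0.5, 0.4]
width: 35.5
```

```bash
python3 -c "
from h import *
need([455.4,285.5,78.5],79.05)"
```

```text
tcp [456.2 285.9  78.8] jawang -100.8 toolx [-0.012 -0.019 -1.   ] need [ 0.3 -0.7  0.6]  roll 0.1 F [-0.5 -0.5  0.4] w 35.5 t 8.4 q [-0.7   0.71  0.12  1.94 -0.14  0.53 -2.24]
```

apply_moves:
  targets:
    - [[1, -0.5, 0.5], 0, 20]
    - [[0, 0, 0], 0, 20]

```text
clock: 8.65
eef_pos: [456.2, 286.0, 78.8]
tool_rot: [-0.35, 1.55, -2.11]
force: [-0.1, -0.5, -0.9]
width: 35.2
```

```bash
python3 -c "
from h import *
need([455.4,285.5,78.5],79.05);snap('e')
a=np.radians(-10.95);ax=np.array([np.cos(a),np.sin(a)]);ay=np.array([-ax[1],ax[0]])
for n in('top','side'):
    I,D=load('e',n);P=cloud(n,D);q=P[...,:2]-[455.4,285.5];L=q@ax;W=q@ay;Z=P[...,2]
    for lo,hi in((72,90),(90,105),(105,115),(115,125)):
        m=(Z>lo)&(Z<hi)&(abs(L)<60)&(abs(W)<24)&(D>0)
        print(n,lo,m.sum(),'L',np.percentile(L[m],[0,2,98,100]).round(1) if m.sum() else '','W',np.percentile(W[m],[0,2,98,100]).round(1) if m.sum() else '')
I,D=load('e','side');cv2.imwrite('pics/e_crop2.png',np.clip(1.4*cv2.resize(I[190:330,190:310],None,fx=4,fy=4),0,255).astype(np.uint8))
"
```

```text
tcp [456.2 286.   78.8] jawang -100.8 toolx [-0.011 -0.018 -1.   ] need [ 0.3 -0.7  0.6]  roll 0.1 F [-0.1 -0.5 -0.9] w 35.2 t 8.65 q [-0.7   0.71  0.12  1.94 -0.14  0.52 -2.24]
top 72 24 L [-41.  -36.9  40.7  43.6] W [-19.8 -19.8   0.    3.5]
top 90 25 L [-32.9 -32.   36.9  36.9] W [-19.7 -19.7   4.8   5.6]
top 105 72 L [-33.6 -32.9  36.6  36.9] W [-19.6 -19.2  14.2  17.2]
top 115 29 L [16.8 18.  35.7 35.7] W [-15.4 -15.2   6.9  10.4]
side 72 162 L [-44.5 -36.3  35.5  36.1] W [-14.6 -14.3  20.5  22.9]
side 90 120 L [-35.7 -35.4 -10.5  25.5] W [-15.  -14.2  23.   23.7]
side 105 144 L [-35.6 -35.3   4.2   9.9] W [-23.3 -16.7  20.5  22.9]
side 115 169 L [-34.5 -31.3  12.   13.8] W [-21.2 -19.5  19.2  23.7]
```

View pics/e_crop2.png

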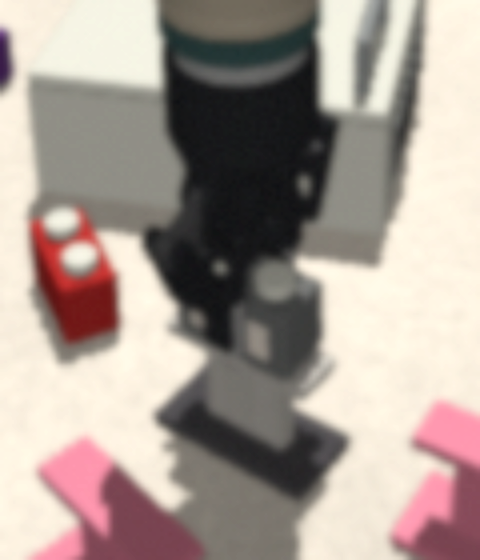

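apply_moves:
  targets:
    - [[0, 0, 0], 0, 45]
    - [[0, 0, 0], 0, 60]
    - [[0, 0, 0], 0, 70]
    - [[0, 0, 0], 0, 70]

```text
clock: 9.25
eef_pos: [456.1, 286.0, 78.2]
tool_rot: [-0.365, 1.549, -2.124]
force: [0.3, -0.7, 0.2]
width: 69.8
```

apply_moves:
  targets:
    - [[-10, 0, 0], 0, 70]
    - [[-20, 0, 0], 0, 70]
    - [[-30, 0, 0], 0, 70]
    - [[-40, 0, 0], 0, 70]
    - [[-20, 0, 0], 0, 70]
    - [[0, 0, 0], 0, 70]

```text
clock: 10.0
eef_pos: [457.8, 288.4, 204.6]
tool_rot: [-0.337, 1.551, -2.097]
force: [-0.5, -0.3, 0.0]
width: 69.8
```

```bash
python3 -c "
from h import *
need([560,150,220],12.6);snap('f')"
```

```text
tcp [457.8 288.4 204.6] jawang -100.8 toolx [-0.01  -0.017 -1.   ] need [-14.  126.3 117. ]  roll 66.6 F [-0.5 -0.3  0. ] w 69.8 t 10.0 q [-0.73  0.52  0.17  1.84 -0.1   0.81 -2.27]
```

View pics/f_side.png

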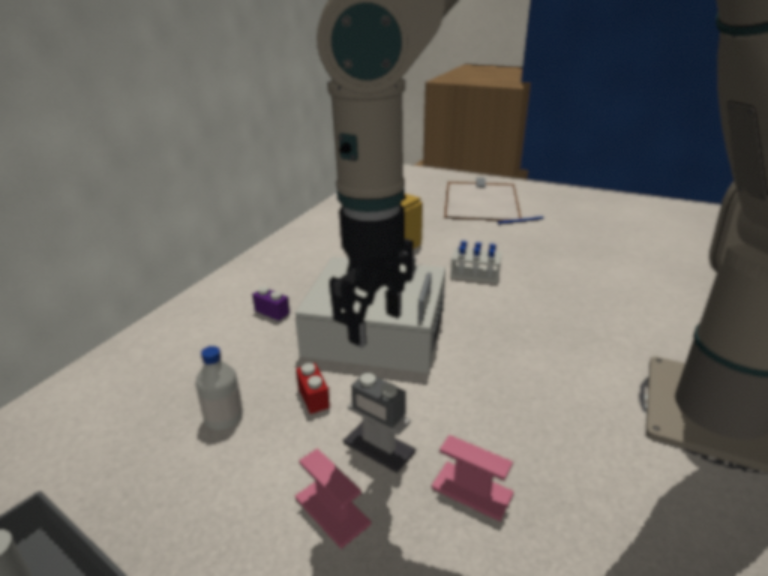

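Cassette stands on the stand at (378,397), upright. Next: over to the handle.

```bash
python3 -c "
from h import *
need([483.6,36.2,215],12.6)"
```

```text
tcp [456.7 287.7 202.8] jawang -100.8 toolx [-0.013 -0.019 -1.   ] need [ -7.7  73.6 242.1]  roll 66.6 F [-0.1  0.3  0. ] w 70.3 t 10.1 q [-0.73  0.52  0.17  1.84 -0.1   0.81 -2.27]
```

apply_moves:
  targets:
    - [[-10, 10, 20], -8, 70]
    - [[0, 0, 0], -10, 70]
    - [[0, 0, 0], -10, 70]
    - [[0, 0, 0], -10, 70]
    - [[0, 0, 0], -10, 70]
    - [[0, 0, 0], -10, 70]
    - [[0, 0, 0], -10, 70]
    - [[0, 0, 0], -10, 70]
    - [[0, 0, 0], -10, 70]
    - [[0, 0, 0], -10, 70]

```text
clock: 11.35
eef_pos: [454.6, 260.7, 199.3]
tool_rot: [-2.429, 1.521, -2.42]
force: [-0.2, 0.2, 0.1]
width: 70.0
```

```bash
python3 -c "
from h import *
need([483.6,36.2,215],12.6)"
```

```text
tcp [454.6 260.7 199.3] jawang 0.4 toolx [-0.038 -0.033 -0.999] need [  -9.3 -225.2   26.6]  roll -12.2 F [-0.2  0.2  0.1] w 70.0 t 11.35 q [-0.36  0.53 -0.33  1.85  0.22  0.85 -0.79]
```

apply_moves:
  targets:
    - [[-5, -20, 0], -4, 70]
    - [[-5, -30, 5], -4, 70]
    - [[0, -30, 5], -4, 70]
    - [[0, -30, 5], 0, 70]
    - [[0, -30, 5], 0, 70]
    - [[0, -30, 5], 0, 70]
    - [[0, -25, 3], 0, 70]
    - [[0, -15, 2], 0, 70]
    - [[0, 0, 0], 0, 70]

```text
clock: 12.48
eef_pos: [515.5, 53.3, 201.4]
tool_rot: [-2.862, 1.5, -2.632]
force: [0.4, 0.7, -0.2]
width: 70.2
```

```bash
python3 -c "
from h import *
need([483.6,36.2,165],12.6)"
```

```text
tcp [515.5  53.3 201.4] jawang 13.1 toolx [-0.062 -0.034 -0.998] need [ 38.9  -8.6 -32.4]  roll 0.5 F [ 0.4  0.7 -0.2] w 70.2 t 12.47 q [ 0.08  0.53 -0.38  1.85  0.27  0.88 -0.21]
```

apply_moves:
  targets:
    - [[0, -2, -8], 0, 70]
    - [[0, -3, -8], 0, 70]
    - [[0, -3, -8], 0, 70]
    - [[0, 0, -6], 0, 70]
    - [[0, 0, 0], 0, 70]

```text
clock: 13.1
eef_pos: [484.3, 41.1, 203.7]
tool_rot: [-2.89, 1.5, -2.655]
force: [-0.7, -0.0, -0.0]
width: 70.0
```

```bash
python3 -c "
from h import *
need([483.6,36.2,165],12.6);snap('g')
I,D=load('g','side');cv2.imwrite('pics/g_crop2.png',np.clip(1.4*cv2.resize(I[90:310,170:320],None,fx=2.7,fy=2.7),0,255).astype(np.uint8))
"
```

```text
tcp [484.3  41.1 203.7] jawang 13.4 toolx [-0.063 -0.033 -0.997] need [38.8 -3.9  0.8]  roll 0.8 F [-0.7 -0.  -0. ] w 70.0 t 13.1 q [ 0.11  0.49 -0.38  1.93  0.26  0.84 -0.19]
```

View pics/g_crop2.png

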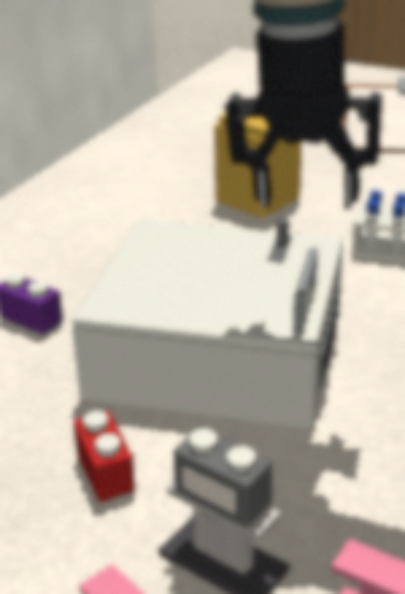

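View pics/g_top.png

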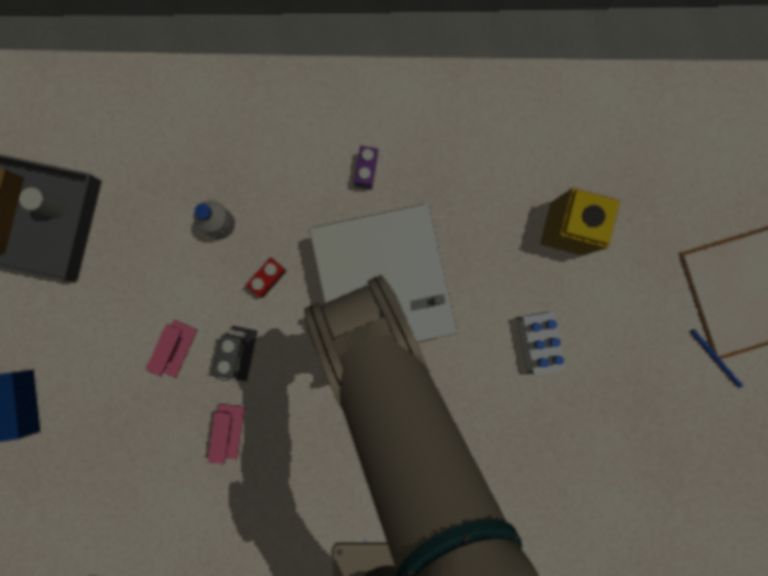

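```bash
python3 -c "
from h import *
a=np.radians(-10.95);ax=np.array([np.cos(a),np.sin(a)]);ay=np.array([-ax[1],ax[0]])
I,D=load('g','top');P=cloud('top',D);Z=P[...,2]
m=(Z>95)&(Z<135);m[:210]=0;m[260:]=0;m[:,:138]=0;m[:,172:]=0
n,l,st,c=cv2.connectedComponentsWithStats(m.astype(np.uint8));k=1+np.argmax(st[1:,4]);q=P[l==k]
r=cv2.minAreaRect(q[:,:2].astype(np.float32));print(r,np.percentile(q[:,2],[5,50,98]))
d=np.array(r[0])-[455.4,285.5];print('along',d@ax,'across',d@ay)
"
```

```text
((455.912109375, 284.3246765136719), (39.08375930786133, 72.0306167602539), 78.77788543701172) [104.22787817 114.16100954 124.54849888]
along 0.7260409539586783 across -1.0566484006764902
```

apply_moves:
  targets:
    - [[10, -2, 0], -1, 60]
    - [[10, -1, 0], 0, 55]
    - [[10, -1, 0], 0, 55]
    - [[0, 0, 0], 0, 55]

```text
clock: 13.7
eef_pos: [484.1, 36.0, 170.9]
tool_rot: [-2.917, 1.499, -2.664]
force: [-0.6, 0.1, 0.0]
width: 54.9
```

```bash
python3 -c "
from h import *
need([483.6,36.2,118],12.6)"
```

```text
tcp [484.1  36.  170.9] jawang 14.5 toolx [-0.063 -0.033 -0.997] need [52.8  1.1  3.2]  roll 1.9 F [-0.6  0.1  0. ] w 54.9 t 13.7 q [ 0.1   0.54 -0.37  1.97  0.3   0.76 -0.19]
```

apply_moves:
  targets:
    - [[12, 0, 1], 2, 55]
    - [[14, 0, 0.5], 0, 55]
    - [[14, 0, 0.5], 0, 55]
    - [[12, 0, 0], 0, 55]
    - [[0, 0, 0], 0, 55]

```text
clock: 14.32
eef_pos: [483.0, 35.0, 115.9]
tool_rot: [-2.887, 1.499, -2.668]
force: [0.7, -0.4, 0.5]
width: 55.2
```

```bash
python3 -c "
from h import *
need([482.5,35.7,118],12.6)"
```

```text
tcp [483.   35.  115.9] jawang 12.5 toolx [-0.063 -0.033 -0.997] need [-2.1  0.7 -0.5]  roll -0.1 F [ 0.7 -0.4  0.5] w 55.2 t 14.32 q [ 0.07  0.62 -0.32  2.01  0.34  0.63 -0.27]
```

apply_moves:
  targets:
    - [[-2, 0, 0], 0, 30]
    - [[0, 0, 0], 0, 15]
    - [[0, 0, 0], 0, 4]
    - [[0, 0, 0], 0, 4]
    - [[0, 0, 0], 0, 4]
    - [[0, 0, 0], 0, 4]

```text
clock: 15.08
eef_pos: [484.8, 35.6, 118.8]
tool_rot: [-2.876, 1.503, -2.657]
force: [1.1, 1.0, -3.3]
width: 7.6
```

```bash
python3 -c "
from h import *
need([482.5,35.7,118],12.6)"
```

```text
tcp [484.8  35.6 118.8] jawang 12.6 toolx [-0.06  -0.031 -0.998] need [ 1.   0.7 -2.2]  roll -0.0 F [ 1.1  1.  -3.3] w 7.6 t 15.07 q [ 0.07  0.61 -0.32  2.01  0.34  0.64 -0.27]
```

apply_moves:
  targets:
    - [[-3, 0, 0.5], 0, 4]
    - [[-3, 0, 0.5], 0, 4]

```text
clock: 15.32
eef_pos: [486.0, 35.8, 124.8]
tool_rot: [-2.879, 1.503, -2.659]
force: [2.2, 0.1, -15.4]
width: 7.2
```

apply_moves:
  targets:
    - [[-3, 0, 0.5], 0, 4]
    - [[0, 0, 0], 0, 4]

```text
clock: 15.58
eef_pos: [485.9, 35.8, 124.5]
tool_rot: [-2.914, 1.501, -2.695]
force: [3.5, 1.4, -5.2]
width: 7.8
```

```bash
python3 -c "
from h import *
need([482.5,35.7,118],12.6)"
```

```text
tcp [485.9  35.8 124.5] jawang 12.6 toolx [-0.063 -0.03  -0.998] need [ 6.7  0.7 -2.9]  roll -0.0 F [ 3.5  1.4 -5.2] w 7.8 t 15.57 q [ 0.07  0.61 -0.33  2.    0.33  0.65 -0.26]
```

It rose 6 mm, hit 15 N and stopped. I'll tug once more to confirm.

apply_moves:
  targets:
    - [[-4, 0, 0.5], 0, 4]

```text
clock: 15.7
eef_pos: [486.0, 35.9, 125.8]
tool_rot: [-2.94, 1.499, -2.72]
force: [10.6, 0.8, -57.0]
width: 7.6
```

apply_moves:
  targets:
    - [[-5, 0, 0.5], 0, 4]

```text
clock: 15.82
eef_pos: [486.0, 35.9, 126.2]
tool_rot: [-2.982, 1.497, -2.762]
force: [12.9, 1.8, -72.1]
width: 8.0
```

```bash
python3 -c "
from h import *
need([482.5,35.7,118],12.6);snap('h')
I,D=load('h','side');cv2.imwrite('pics/h_crop2.png',np.clip(1.4*cv2.resize(I[120:260,190:320],None,fx=4,fy=4),0,255).astype(np.uint8))"
```

```text
tcp [486.   35.9 126.2] jawang 12.6 toolx [-0.068 -0.027 -0.997] need [ 8.4  0.6 -2.9]  roll -0.0 F [ 12.9   1.8 -72.1] w 8.0 t 15.82 q [ 0.08  0.61 -0.33  1.99  0.33  0.67 -0.25]
```

View pics/h_crop2.png

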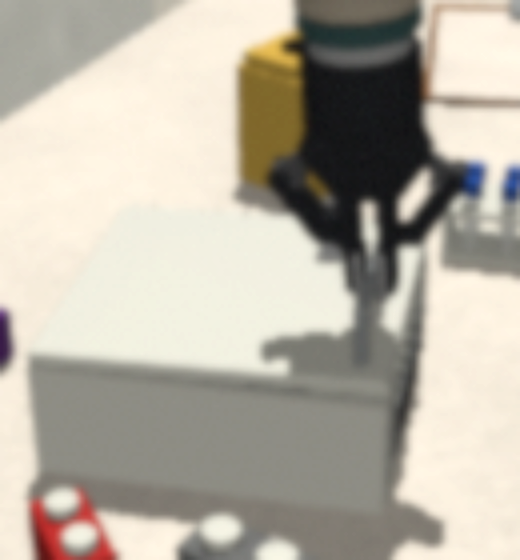

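The cover is caught: 72 N with no further rise. Now I lower it.

apply_moves:
  targets:
    - [[1, 0, 0], 0, 4]
    - [[2.5, 0, -0.6], 0, 4]
    - [[2.5, 0, -0.6], 0, 4]
    - [[2, 0, -0.4], 0, 4]
    - [[0, 0, 0], 0, 4]

```text
clock: 16.55
eef_pos: [484.8, 35.6, 119.4]
tool_rot: [-2.972, 1.499, -2.752]
force: [1.5, 0.5, -3.1]
width: 7.6
```

```bash
python3 -c "
from h import *
need([484.8,35.7,118.5],12.6)"
```

```text
tcp [484.8  35.6 119.4] jawang 12.6 toolx [-0.066 -0.027 -0.997] need [0.9 0.1 0. ]  roll -0.0 F [ 1.5  0.5 -3.1] w 7.6 t 16.55 q [ 0.08  0.62 -0.32  2.    0.33  0.64 -0.26]
```

apply_moves:
  targets:
    - [[1.5, 0, 0], 0, 4]
    - [[0.5, 0, 0], 0, 4]
    - [[0, 0, 0], 0, 15]
    - [[0, 0, 0], 0, 40]
    - [[0, 0, 0], 0, 50]
    - [[0, 0, 0], 0, 50]

```text
clock: 17.3
eef_pos: [483.7, 35.3, 118.5]
tool_rot: [-2.962, 1.498, -2.742]
force: [0.5, -1.0, 0.5]
width: 49.7
```

apply_moves:
  targets:
    - [[-15, 0, 0], 0, 50]
    - [[-30, 0, 0], 0, 50]
    - [[-30, 0, 0], 0, 50]
    - [[-10, 0, 0], 0, 50]
    - [[0, 0, 0], 0, 50]

```text
clock: 17.92
eef_pos: [489.6, 38.0, 208.1]
tool_rot: [-2.962, 1.498, -2.742]
force: [-0.8, 0.1, 0.3]
width: 49.8
```

```bash
python3 -c "
from h import *
need([484.8,35.7,118.5],12.6);snap('i');I,D=load('i','side');cv2.imwrite('pics/i_crop2.png',np.clip(1.4*cv2.resize(I[120:260,190:320],None,fx=4,fy=4),0,255).astype(np.uint8))"
```

```text
tcp [489.6  38.  208.1] jawang 12.6 toolx [-0.067 -0.028 -0.997] need [89.7 -0.   1.2]  roll -0.0 F [-0.8  0.1  0.3] w 49.8 t 17.93 q [ 0.12  0.49 -0.39  1.91  0.25  0.86 -0.18]
```

View pics/i_crop2.png

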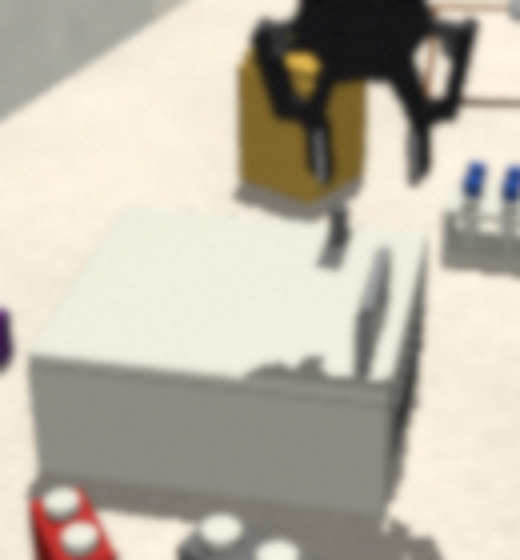

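Cover is shut again, knob seen at crop (337,235). The jaw already lies along machine x, so I can pinch the knob and drag it along +y.

```bash
python3 -c "
from h import *
need([555.3,-80.7,190],12.6)
I,D=load('i','top');P=cloud('top',D);Z=P[...,2]
m=(Z>108)&(Z<160);m[:190]=0;m[210:]=0;m[:,:275]=0;m[:,305:]=0
q=P[m];print(m.sum(),q.mean(0),q.min(0),q.max(0))
R=np.array([[.9759,.2181],[-.2181,.9759]]);print('machine xy',(R@(q[:,:2]-[591.3,13.8]).T).T.mean(0))
"
```

```text
tcp [488.9  37.9 207. ] jawang 12.6 toolx [-0.069 -0.028 -0.997] need [  15.8 -130.    40.1]  roll -0.0 F [-0.4  0.9  0. ] w 49.8 t 18.02 q [ 0.12  0.49 -0.39  1.91  0.25  0.86 -0.18]
27 [555.37068509 -79.53314958 123.51952794] [549.38572269 -86.58877503 115.343377  ] [562.57088075 -73.53316599 128.93869019]
machine xy [-55.41937834 -83.24763709]
```

apply_moves:
  targets:
    - [[0, -15, 5], 0, 50]
    - [[2, -23, 7], 0, 50]
    - [[2, -23, 7], 0, 50]
    - [[2, -23, 7], 0, 50]
    - [[2, -23, 7], 0, 50]
    - [[2, -15, 5], 0, 50]
    - [[0, -8, 2], 0, 50]
    - [[0, 0, 0], 0, 50]

```text
clock: 19.02
eef_pos: [555.8, -90.9, 188.2]
tool_rot: [-3.005, 1.484, -2.787]
force: [-0.1, -0.4, -0.3]
width: 49.9
```

```bash
python3 -c "
from h import *
need([555.3,-80.3,150],12.6)"
```

```text
tcp [555.8 -90.9 188.2] jawang 12.5 toolx [-0.081 -0.03  -0.996] need [37.8 10.9  5.1]  roll -0.1 F [-0.1 -0.4 -0.3] w 49.9 t 19.02 q [ 0.31  0.61 -0.35  1.73  0.29  0.93  0.04]
```

apply_moves:
  targets:
    - [[5, 6, 3], 0, 40]
    - [[12, 5, 2], 0, 36]
    - [[12, 0, 0], 0, 36]
    - [[8, 0, 0], 0, 36]
    - [[0, 0, 0], 0, 36]

```text
clock: 19.65
eef_pos: [553.8, -76.0, 147.9]
tool_rot: [-3.031, 1.483, -2.808]
force: [0.8, 0.5, -0.1]
width: 36.5
```

```bash
python3 -c "
from h import *
need([555,-80.3,104],12.6)"
```

```text
tcp [553.8 -76.  147.9] jawang 12.8 toolx [-0.083 -0.029 -0.996] need [43.7 -4.1  4. ]  roll 0.2 F [ 0.8  0.5 -0.1] w 36.5 t 19.65 q [ 0.28  0.66 -0.34  1.78  0.31  0.84 -0.  ]
```

apply_moves:
  targets:
    - [[6, -4, 3], 0, 36]
    - [[12, 0, 1], 0, 36]
    - [[12, 0, 0], 0, 36]
    - [[6, 0, 0], 0, 36]
    - [[0, 0, 0], 0, 36]

```text
clock: 20.27
eef_pos: [555.9, -81.0, 109.0]
tool_rot: [-3.028, 1.483, -2.806]
force: [0.2, -0.5, 0.4]
width: 35.7
```

```bash
python3 -c "
from h import *
need([555,-80.3,104],12.6)"
```

```text
tcp [555.9 -81.  109. ] jawang 12.7 toolx [-0.083 -0.029 -0.996] need [ 5.1  0.9 -0.3]  roll 0.1 F [ 0.2 -0.5  0.4] w 35.7 t 20.27 q [ 0.27  0.72 -0.32  1.79  0.34  0.77 -0.02]
```

apply_moves:
  targets:
    - [[4, 0.5, 0], 0, 36]
    - [[0, 0, 0], 0, 25]
    - [[0, 0, 0], 0, 8]
    - [[0, 0, 0], 0, 8]
    - [[0, 0, 0], 0, 8]

```text
clock: 20.9
eef_pos: [557.3, -80.1, 106.0]
tool_rot: [-3.015, 1.487, -2.792]
force: [-0.5, 0.4, 0.6]
width: 12.7
```

```bash
python3 -c "
from h import *
need([555,-80.3,104],12.6);snap('j');I,D=load('j','side');cv2.imwrite('pics/j_crop2.png',np.clip(1.4*cv2.resize(I[120:260,190:320],None,fx=4,fy=4),0,255).astype(np.uint8))"
```

```text
tcp [557.3 -80.1 106. ] jawang 12.7 toolx [-0.078 -0.029 -0.997] need [ 2.2  0.4 -2.1]  roll 0.1 F [-0.5  0.4  0.6] w 12.7 t 20.9 q [ 0.27  0.72 -0.31  1.8   0.35  0.76 -0.02]
```

View pics/j_crop2.png

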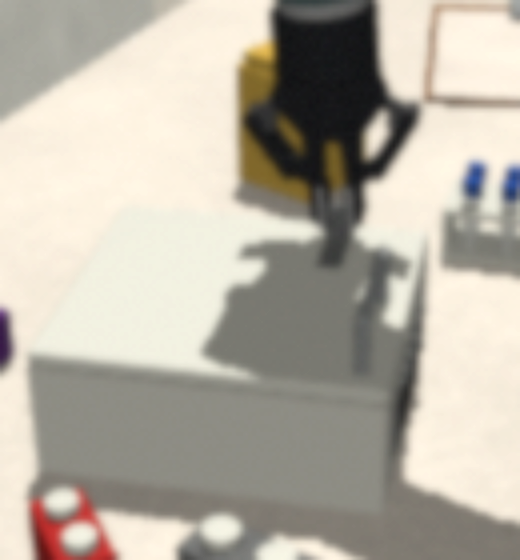

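The knob is pinched between the pads at crop (335,230), width 12.7 mm. I'll slide it along tool +y, which is machine +y.

apply_moves:
  targets:
    - [[0, 4, 0], 0, 8]
    - [[0, 6, 0], 0, 8]
    - [[0, 6, 0], 0, 8]
    - [[0, 6, 0], 0, 8]

```text
clock: 21.5
eef_pos: [552.5, -58.8, 105.8]
tool_rot: [-2.994, 1.487, -2.773]
force: [0.1, -1.5, -0.7]
width: 12.8
```

```bash
python3 -c "
from h import *
need([555-.218*30,-80.3+29.3,104],12.6)"
```

```text
tcp [552.5 -58.8 105.8] jawang 12.6 toolx [-0.078 -0.03  -0.997] need [ 1.9  8.5 -2. ]  roll 0.0 F [ 0.1 -1.5 -0.7] w 12.8 t 21.5 q [ 0.23  0.71 -0.31  1.82  0.34  0.75 -0.06]
```

apply_moves:
  targets:
    - [[0, 4, 0], 0, 8]
    - [[0, 3, 0], 0, 8]
    - [[0, 2, 0], 0, 8]

```text
clock: 21.88
eef_pos: [550.9, -51.7, 105.9]
tool_rot: [-2.947, 1.487, -2.726]
force: [1.3, -7.6, 0.3]
width: 12.7
```

apply_moves:
  targets:
    - [[0, 2, 0], 0, 8]
    - [[0, 2, 0], 0, 8]

```text
clock: 22.12
eef_pos: [550.9, -51.7, 106.0]
tool_rot: [-2.886, 1.486, -2.667]
force: [1.3, -5.2, 0.4]
width: 12.4
```

```bash
python3 -c "
from h import *
need([555-.218*30,-80.3+29.3,104],12.6)"
```

```text
tcp [550.9 -51.7 106. ] jawang 12.5 toolx [-0.075 -0.039 -0.996] need [ 2.1  1.3 -2. ]  roll -0.1 F [ 1.3 -5.2  0.4] w 12.4 t 22.12 q [ 0.21  0.71 -0.3   1.83  0.35  0.74 -0.08]
```

The travel stopped at 29 mm against the end stop (7.6 N, no further motion). Release and rise.

apply_moves:
  targets:
    - [[0, 0, 0], 0, 15]
    - [[0, 0, 0], 0, 36]
    - [[0, 0, 0], 0, 45]
    - [[0, 0, 0], 0, 45]
    - [[-15, 0, 0], 0, 45]
    - [[-30, 0, 0], 0, 45]
    - [[-30, 0, 0], 0, 45]
    - [[-10, 0, 0], 0, 50]
    - [[0, 0, 0], 0, 50]

```text
clock: 23.25
eef_pos: [556.5, -45.8, 195.3]
tool_rot: [-2.927, 1.486, -2.707]
force: [-0.4, 0.9, 0.2]
width: 49.8
```

```bash
python3 -c "
from h import *
need([482.3,35.5,190],12.6);snap('k')
I,D=load('k','top');P=cloud('top',D);Z=P[...,2]
R=np.array([[.9759,.2181],[-.2181,.9759]]);M=(P[...,:2]-[591.3,13.8])@R.T
m=(Z>108)&(Z<132)&(M[...,1]<-20)&(M[...,1]>-110)&(abs(M[...,0]+55)<30)
print(m.sum(),M[m].mean(0) if m.sum() else '')
I,D=load('k','side');P=cloud('side',D);Z=P[...,2];M=(P[...,:2]-[591.3,13.8])@R.T
m=(Z>108)&(Z<132)&(M[...,1]<-20)&(M[...,1]>-110)&(abs(M[...,0]+55)<20)
print(m.sum(),M[m].mean(0),M[m].max(0))
cv2.imwrite('pics/k_crop2.png',np.clip(1.4*cv2.resize(I[120:260,190:320],None,fx=4,fy=4),0,255).astype(np.uint8))"
```

```text
tcp [556.5 -45.8 195.3] jawang 12.6 toolx [-0.077 -0.036 -0.996] need [  8.1  95.6 -54.1]  roll -0.0 F [-0.4  0.9  0.2] w 49.8 t 23.25 q [ 0.23  0.6  -0.35  1.74  0.28  0.94 -0.03]
0 
36 [-53.87088338 -48.93432476] [-47.21125774 -43.85317794]
```

View pics/k_crop2.png

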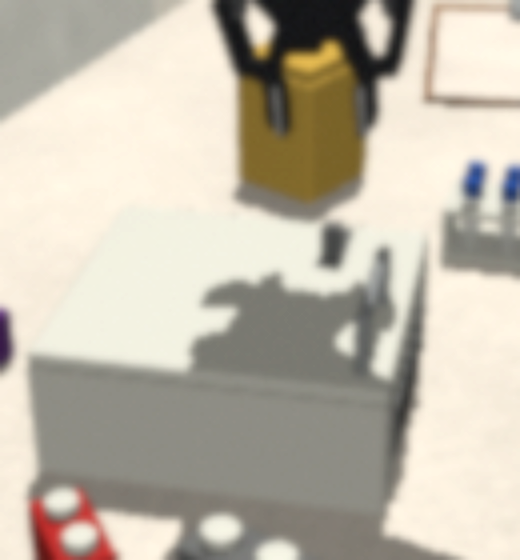

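Knob is now at crop (335,245), at the other end of its slot; its +y face at about -49 mm matches full travel. Back to the handle.

apply_moves:
  targets:
    - [[0, 10, -6], 0, 50]
    - [[0, 18, -10], 0, 50]
    - [[0, 18, -10], 0, 50]
    - [[0, 18, -10], 0, 50]
    - [[0, 14, -8], 0, 50]
    - [[0, 6, -4], 0, 50]
    - [[0, 0, 0], 0, 50]

```text
clock: 24.22
eef_pos: [482.2, 29.9, 192.3]
tool_rot: [-2.993, 1.473, -2.771]
force: [0.6, -1.2, 0.9]
width: 50.3
```

```bash
python3 -c "
from h import *
need([484.5,35.2,118],12.6)"
```

```text
tcp [482.2  29.9 192.3] jawang 12.7 toolx [-0.091 -0.035 -0.995] need [73.5  5.8 10.6]  roll 0.1 F [ 0.6 -1.2  0.9] w 50.3 t 24.23 q [ 0.12  0.51 -0.37  1.93  0.26  0.85 -0.18]
```

apply_moves:
  targets:
    - [[10, 5, 5], 0, 50]
    - [[15, 0, 4], 0, 50]
    - [[15, 0, 1], 0, 50]
    - [[10, 0, 0], 0, 50]
    - [[0, 0, 0], 0, 50]

```text
clock: 24.85
eef_pos: [487.1, 33.7, 136.3]
tool_rot: [-2.992, 1.471, -2.772]
force: [-0.9, 0.8, 0.3]
width: 50.1
```

```bash
python3 -c "
from h import *
need([484.2,35.4,118],12.6)"
```

```text
tcp [487.1  33.7 136.3] jawang 12.5 toolx [-0.093 -0.036 -0.995] need [18.5  2.5 -0.6]  roll -0.1 F [-0.9  0.8  0.3] w 50.1 t 24.85 q [ 0.08  0.6  -0.34  1.96  0.31  0.73 -0.23]
```

apply_moves:
  targets:
    - [[9, 2, 0], 0, 50]
    - [[8, 0, 0], 0, 50]
    - [[0, 0, 0], 0, 40]
    - [[0, 0, 0], 0, 15]
    - [[0, 0, 0], 0, 4]
    - [[0, 0, 0], 0, 4]
    - [[0, 0, 0], 0, 4]
    - [[0, 0, 0], 0, 4]

```text
clock: 25.85
eef_pos: [484.4, 35.0, 119.1]
tool_rot: [-2.988, 1.471, -2.769]
force: [-0.0, -0.3, 0.0]
width: 8.0
```

```bash
python3 -c "
from h import *
need([484.2,35.4,118],12.6)"
```

```text
tcp [484.4  35.  119.1] jawang 12.5 toolx [-0.093 -0.036 -0.995] need [1.1 0.5 0. ]  roll -0.1 F [-0.  -0.3  0. ] w 8.0 t 25.85 q [ 0.07  0.63 -0.32  1.98  0.33  0.69 -0.25]
```

```bash
cat > arc.py <<'E'
from h import *
import sys
# TCP at shut: (484.4,35.0,119.1) with bar at machine (-100,z135); use world shift
T0=np.array([484.4,35.0,119.1]);mx=np.array([.9759,.2181,0]);r=np.hypot(215,44);p0=np.arctan2(44,215)
def tgt(th):
    a=p0+np.radians(th);return T0+mx*(215-r*np.cos(a))+np.array([0,0,r*np.sin(a)-44])
s,e,R=tool()
# current angle estimate
d=e-T0;bx=-215+d@mx;bz=44+d[2];th=np.degrees(np.arctan2(bz,-bx)-p0);print('theta',th.round(2),'radius err',(np.hypot(bx,bz)-r).round(2))
for t in map(float,sys.argv[1:]):
    n=tgt(t);print(t,(R.T@(n-e)).round(1));e=n
need(tgt(th),12.6)
E
python3 arc.py 1 2 4 6 8
```

```text
theta -0.0 radius err 0.01
1.0 [-3.8 -0.   0.4]
2.0 [-3.8 -0.1  0.5]
4.0 [-7.6 -0.1  1.2]
6.0 [-7.5 -0.1  1.4]
8.0 [-7.5 -0.1  1.7]
tcp [484.4  35.  119.1] jawang 12.5 toolx [-0.093 -0.036 -0.995] need [0. 0. 0.]  roll -0.1 F [-0.  -0.3  0. ] w 8.0 t 25.85 q [ 0.07  0.63 -0.32  1.98  0.33  0.69 -0.25]
```

apply_moves:
  targets:
    - [[-4, 0, 0.5], 0, 4]
    - [[-4, 0, 0.5], 0, 4]
    - [[-5, 0, 1], 0, 4]
    - [[-5, 0, 1], 0, 4]

```text
clock: 26.35
eef_pos: [488.6, 35.9, 137.1]
tool_rot: [-2.99, 1.469, -2.771]
force: [-0.0, -0.1, -4.4]
width: 8.0
```

```bash
python3 arc.py 6 8 10 12 14 16 18 20
```

```text
theta 4.84 radius err 0.14
6.0 [-4.3 -0.1  1. ]
8.0 [-7.5 -0.1  1.7]
10.0 [-7.4 -0.1  2. ]
12.0 [-7.3 -0.1  2.2]
14.0 [-7.3 -0.1  2.5]
16.0 [-7.2 -0.1  2.7]
18.0 [-7.1 -0.1  3. ]
20.0 [-7.  -0.1  3.2]
tcp [488.6  35.9 137.1] jawang 12.5 toolx [-0.095 -0.037 -0.995] need [0.  0.  0.1]  roll -0.1 F [-0.  -0.1 -4.4] w 8.0 t 26.35 q [ 0.08  0.61 -0.34  1.95  0.31  0.74 -0.23]
```

The cover rises freely (18 mm, 4.4 N). I continue along the arc.

apply_moves:
  targets:
    - [[-6, 0, 1.5], 0, 4]
    - [[-7, 0, 1.7], 0, 4]
    - [[-7, 0, 2], 0, 4]
    - [[-7, 0, 2.2], 0, 4]
    - [[-7, 0, 2.4], 0, 4]
    - [[-7, 0, 2.6], 0, 4]

```text
clock: 27.1
eef_pos: [505.2, 39.7, 179.4]
tool_rot: [-2.984, 1.467, -2.765]
force: [0.5, -0.4, -3.7]
width: 7.8
```

```bash
python3 arc.py 18 20 22 24 26 28 30; python3 -c "
from h import *
snap('l')"
```

```text
theta 16.73 radius err 0.53
18.0 [-4.3 -0.1  2.4]
20.0 [-7.  -0.1  3.2]
22.0 [-6.8 -0.1  3.4]
24.0 [-6.7 -0.1  3.7]
26.0 [-6.6 -0.1  3.9]
28.0 [-6.4 -0.1  4.1]
30.0 [-6.3 -0.1  4.4]
tcp [505.2  39.7 179.4] jawang 12.5 toolx [-0.096 -0.038 -0.995] need [ 0.2 -0.   0.5]  roll -0.1 F [ 0.5 -0.4 -3.7] w 7.8 t 27.1 q [ 0.09  0.56 -0.36  1.87  0.27  0.86 -0.2 ]
```

View pics/l_side.png

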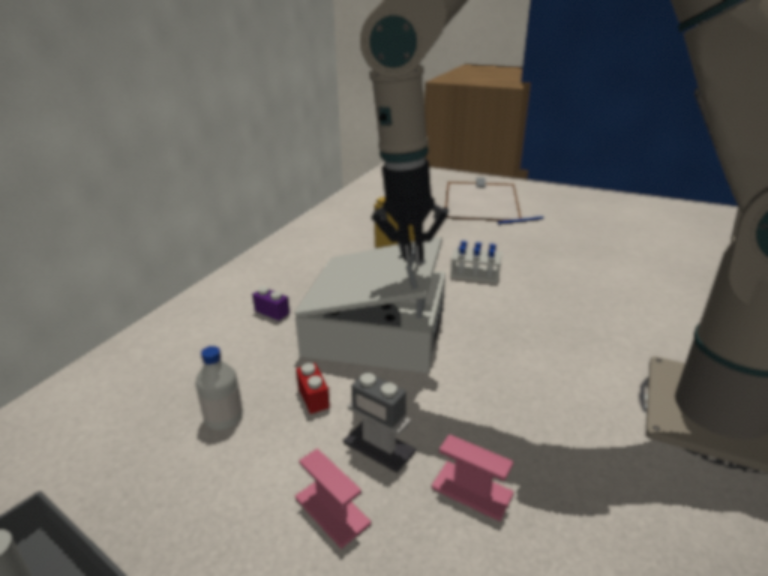

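The cover is open and held by the handle at (412,245). Continuing.

apply_moves:
  targets:
    - [[-7, 0, 3.4], 0, 4]
    - [[-7, 0, 3.4], 0, 4]
    - [[-6.5, 0, 3.6], 0, 4]
    - [[-6.5, 0, 3.8], 0, 4]
    - [[-6.5, 0, 4], 0, 4]
    - [[-6.5, 0, 4.2], 0, 4]

```text
clock: 27.95
eef_pos: [530.6, 45.4, 218.8]
tool_rot: [-2.982, 1.463, -2.763]
force: [-1.6, -2.9, -3.1]
width: 7.7
```

```bash
python3 arc.py 30 32 34 36 38 40
```

```text
theta 29.03 radius err 1.35
30.0 [-2.3 -0.1  3.2]
32.0 [-6.2 -0.1  4.6]
34.0 [-6.  -0.1  4.8]
36.0 [-5.8 -0.1  5. ]
38.0 [-5.7 -0.1  5.2]
40.0 [-5.5 -0.1  5.4]
tcp [530.6  45.4 218.8] jawang 12.5 toolx [-0.1   -0.04  -0.994] need [ 0.8 -0.   1.1]  roll -0.1 F [-1.6 -2.9 -3.1] w 7.7 t 27.95 q [ 0.09  0.55 -0.37  1.76  0.25  0.99 -0.17]
```

apply_moves:
  targets:
    - [[-5.5, 0, 5], 0, 4]
    - [[-6, 0, 5], 0, 4]
    - [[-5.5, 0, 5], 0, 4]
    - [[-5.5, 0, 5.2], 0, 4]

```text
clock: 28.45
eef_pos: [550.8, 49.9, 240.8]
tool_rot: [-2.982, 1.456, -2.764]
force: [-4.8, -1.7, 1.2]
width: 7.8
```

```bash
python3 arc.py 38 40
```

```text
theta 36.86 radius err 1.99
38.0 [-1.9 -0.1  4.4]
40.0 [-5.5 -0.1  5.3]
tcp [550.8  49.9 240.8] jawang 12.4 toolx [-0.107 -0.042 -0.993] need [ 1.3 -0.   1.5]  roll -0.2 F [-4.8 -1.7  1.2] w 7.8 t 28.45 q [ 0.08  0.56 -0.38  1.67  0.24  1.07 -0.16]
```

apply_moves:
  targets:
    - [[-4, 0, 5], 0, 4]
    - [[-3.5, 0, 4.5], 0, 4]
    - [[0, 0, 0], 0, 4]
    - [[0, 0, 0], 0, 4]

```text
clock: 28.95
eef_pos: [560.2, 52.0, 249.0]
tool_rot: [-2.98, 1.452, -2.762]
force: [-2.6, -1.7, -1.3]
width: 7.7
```

```bash
python3 arc.py 40; python3 -c "
from h import *
snap('n')
R=np.array([[.9759,.2181],[-.2181,.9759]])
for n in('top','side'):
    I,D=load('n',n);P=cloud(n,D);Z=P[...,2];M=(P[...,:2]-[591.3,13.8])@R.T
    m=(Z>105)&(M[...,0]>-90)&(M[...,0]<105)&(M[...,1]>-108)&(M[...,1]<108)&(D>0)
    X=M[m][:,0];z=Z[m]
    # robust line z = z0 - tan*(x-115)
    k=abs(z-(97+(115-X)*np.tan(np.radians(40))))<25
    for _ in range(5):
        c=np.polyfit(X[k],z[k],1);res=z-np.polyval(c,X);k=abs(res)<5
    print(n,m.sum(),k.sum(),'cover deg',np.degrees(np.arctan(-c[0])).round(2),'z at hinge x',np.polyval(c,115).round(1))
I,D=load('n','side');cv2.imwrite('pics/n_crop2.png',np.clip(1.4*cv2.resize(I[60:260,180:330],None,fx=3,fy=3),0,255).astype(np.uint8))
"
```

```text
theta 40.14 radius err 2.18
40.0 [1.9 0.  1.2]
tcp [560.2  52.  249. ] jawang 12.4 toolx [-0.11  -0.044 -0.993] need [1.5 0.  1.5]  roll -0.2 F [-2.6 -1.7 -1.3] w 7.7 t 28.95 q [ 0.08  0.56 -0.38  1.63  0.24  1.11 -0.16]
top 9269 1394 cover deg 39.74 z at hinge x 98.2
side 6158 1122 cover deg 39.6 z at hinge x 100.2
```

View pics/n_crop2.png

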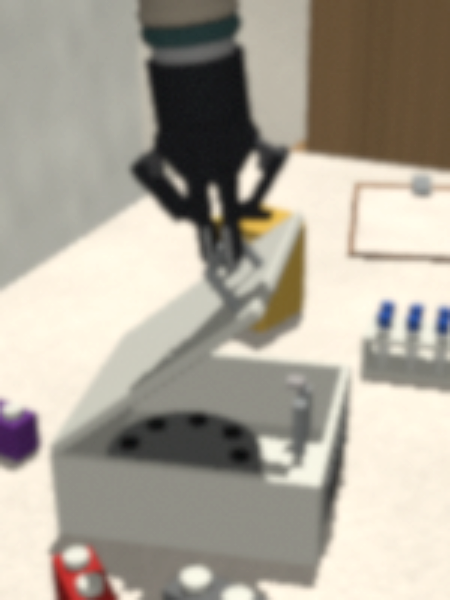

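View pics/n_top.png

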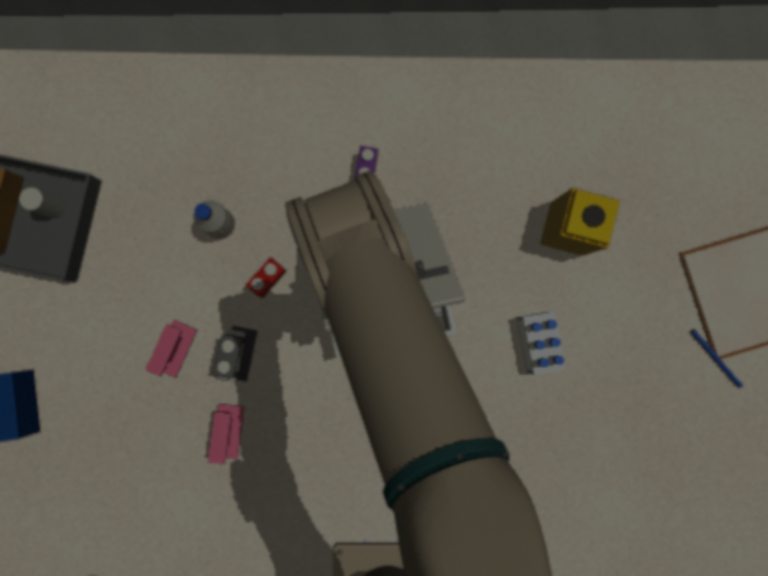

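The cover sits at about 39.7° by both cameras and 40.1° by the arm. The handle is in the pads, and the cassette, bystanders and look-alikes are unmoved. One stillness check, then I hand in.

apply_moves:
  targets:
    - [[0, 0, 0], 0, 4]
    - [[0, 0, 0], 0, 4]

```text
clock: 29.3
eef_pos: [560.1, 51.9, 249.0]
tool_rot: [-2.981, 1.452, -2.763]
force: [-3.6, -2.7, -0.9]
width: 7.5
```

```bash
python3 arc.py; python3 -c "
from h import *
snap('o');s=status.read_state();print(s['qd'].round(4),s['width'],s['eef_pos'],s['clock'])
a=np.radians(-10.95);ax=np.array([np.cos(a),np.sin(a)]);ay=np.array([-ax[1],ax[0]])
I,D=load('o','top');P=cloud('top',D);Z=P[...,2]
m=(Z>95)&(Z<135);m[:210]=0;m[260:]=0;m[:,:138]=0;m[:,172:]=0
q=P[m];r=cv2.minAreaRect(q[:,:2].astype(np.float32));d=np.array(r[0])-[455.4,285.5];print(r,d@ax,d@ay)"
```

```text
theta 40.13 radius err 2.2
tcp [560.1  51.9 249. ] jawang 12.4 toolx [-0.11  -0.044 -0.993] need [1.6 0.  1.6]  roll -0.2 F [-3.6 -2.7 -0.9] w 7.5 t 29.3 q [ 0.08  0.56 -0.38  1.63  0.24  1.11 -0.16]
[ 0.0013 -0.0006 -0.0006  0.0001  0.0011 -0.     -0.0002] 7.928386165687677 [560.14409744  51.9539431  249.00895236] 29.4
((455.95050048828125, 284.43707275390625), (39.19854736328125, 72.06798553466797), 78.96969604492188) 0.7423831692091292 -0.9390060426649941
```

```bash
python3 -c "
from h import *
print(ctrl.finish_job())"
```

```text
the job is handed in; nothing more can be done
None
```

The job is done and handed in at 29.4 s. The cassette is on the stand, the catch is slid to its far end, and the cover is held still at about 40°.

- **Cassette:** It stands upright on the aluminium stand, about 0.7 mm off centre along it and 0.9 mm across. It lines up with the stand to within about 0.1°.
- **Tug:** The cover rose about 6 mm and stopped hard, with up to 72 N at the wrist on the confirming pull, so it was caught. I lowered it and let go before touching the catch.
- **Catch:** I slid it 29 mm along the machine's +y until it stopped at its end. After that the cover lifted freely at about 4 N.
- **Cover:** It measured 39.6° and 39.7° by the two cameras and 40.1° by the arm. The handle is still pinched, and the joints are essentially still.
- **Other objects:** The tube rack, bottle, yellow box and look-alikes look unmoved in the last top picture.

Three readings were slightly off:
- The tool drifted to about 6.8° from vertical over the run.
- The pads read about 7.7 mm on the 10 mm bar.
- The raised bar sat about 2 mm outside the ideal arc.

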